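Start the spray table, then the airbrush compressor

ROBOT

A 6-joint arm with a two-finger parallel gripper is mounted at the origin on the work surface. World frame = base frame: x ahead of the robot, y to its left, z up, the work surface at z = 0. Lengths are in m, angles in rad, forces in N, time in s.
With the tool pointing down it reaches from about 0.375 to 0.9 m from the base axis. Payload 3.1 kg.
Tool frame: the origin (TCP) lies at the very end of the fingers, on their centre line; the grasp point (between the pads) lies 19 mm behind it; z points along the fingers, y is the line along which they close (so a half turn about z gives the same grasp; the last joint's range is limited). The gripper opens to 85 mm and grips with 20 to 120 N. Pads are 22 mm wide; open, the fingers measure 114 mm over their backs; the gripper's body (76 mm by 85 mm) begins 54 mm behind the grasp point. The pads swing forward as they close: fully open they stand 13 mm farther back than shut.
Start: joints at [-1.298, 0.527, 1.433, -0, 1.181, -0.178], TCP at [0.273, -0.562, 0.231] pointing down, gripper open.
Joint ranges: [-3.08, 3.08], [-0.75, 2.2], [0.22, 2.44], [-1.43, 4.57], [0, 2.65], [-2.85, 2.85]. Speed limits (rad/s): [2.79, 2.79, 3.14, 3.14, 3.14, 3.14].

INTERFACE

Orientations are given as a unit quaternion [x, y, z, w].
In Python, from station import telemetry, snapshot, ticket gives the robot as it stands.
- The arm moves only by the tool move_arm, never from a script. Its argument "commands" is text: rows parted by semicolons, each of 7 numbers parted by spaces: the shift along the tool's x, y, z in mm, then the turn, a rotation vector about the tool's x, y, z in degrees, then the opening, from -1 (shut) to 1 (fully open). A call has exactly 5 rows; each row is the pose to reach, as a shift and turn from the pose commanded when the call began, along the tool's axes at that moment; what a row does not reach only later rows make up. A row lasts 1/8 s, in which the tool goes at most 62.5 mm and 10.7 degrees, less where a joint would pass 70% of its speed; a pose out of reach is approached as far as the arm can. A call with a gripper value outside its range is refused whole. The fingers move at their own pace and stop on an object; "grip_force" is the grip in N (left out, the last holds). Time passes only in rows, so rows that repeat a pose let the fingers close, or fill a call up. It gives the time, the measured TCP pose, the force, the opening and the grip force at its end, in the units of the state.
- telemetry.sense(): the state, without advancing time (a new reading comes with each control period).
- snapshot(name): name is "scene" or "top" or "wrist"; returns a dict with "image" (480x640x3 uint8, red, green, blue), "fx", "fy", "cx", "cy" (pixels), "pose" (4x4, takes a point from camera to world coordinates). Camera axes: x right, y down, z forward; pixel columns grow to the right and rows downward; lengths in m; the calibration is good to about 2 mm. A picture is of the moment at which its call begins. There is no depth.
- ticket.sign_off(): hands the job in; it is judged then, once.
The state is a dict: "t": time; "q": joint angles; "qd": joint speeds; "tau": joint torques, N m; "tcp_pos": TCP position; "tool_rot": TCP orientation; "force": force on the tool from outside, world axes, zero at the start; "ft_torque": the same for the moment, N m; "finger_gap": opening from 0.0 (shut) to 1.0 (fully open); "gripper_force": force on a finger pad.
Only numpy, scipy, OpenCV 4.12 (cv2) and the standard library are available. Lean on these libraries where they do the work, as an engineer would, in place of code of your own. Each camera call takes 0.05 s, during which the arm holds its last target. There are 200 camera calls.

TASK

Get the place ready for spraying the white mask: switch on the spray table with its mains rocker, press its full-speed fan key (three bars, the one farthest from the rocker) fully in and let it come back, and only then switch on the airbrush compressor with the rocker on its top. A rocker is switched on by pressing down the end that stands up. Just press with the fingertips: pick up or shift nothing, neither the compressor nor the things around, leave the other two fan keys alone, and leave both machines switched on.

Things in the scene. Friction and masses are not known exactly. Their poses are not given: they have to be found in the camera images.
- spray_table: Downdraught spray table: fixed grey steel box 330 deep (x) x 340 wide (y) x 115 mm high with a grille on top and a flat control strip along its near (-x) edge. Origin: centre of underside; x away from the robot, y left; yaw within 9 deg. On the strip at x -126 mm: mains rocker at y +105, a 4 mm high lamp at +62, fan keys (low, medium, full) at +5, -50, -105 mm.
- mains (a joint): Mains rocker of the spray table: 0 off (start), 0.40 rad on. Black, 29 mm long front to back, 21 mm wide, in a frame 36 x 28 mm, 4 mm high. It tips about a level axis (y) through its middle and snaps over half way. When off, its far end (towards the grille) stands up: press that end. 4 to 5 N straight down on it is enough; it then stays on.
- mains_on_end (a point): Top of the mains rocker near the tip of its ON end, 12.5 mm from the rocker's middle towards the grille (+x of the spray table). 128 mm above the bench when off; goes down about 5 mm when switched on, then is at a stop. Axes: those of the spray table while off.
- fan_key1 (a joint): Low-speed fan key (one white bar), next to the lamp: 0 = up, 0.006 m = fully in. Sprung. To be left alone.
- fan_key2 (a joint): Medium-speed fan key (two white bars), the middle one: 0 = up, 0.006 m = fully in. Sprung. To be left alone.
- fan_key3 (a joint): Full-speed fan key (three white bars), the last of the row, farthest from the mains rocker: 0 = up, 0.006 m = fully in. Sprung: moves at 1.5 N, fully in at 5 N, comes back by itself.
- fan_key3_top (a point): Centre of the top face of the full-speed key, 131 mm above the bench when up. Each fan key is a grey square cap 21 x 21 mm that stands 11 mm out of a black frame 29 x 29 x 5 mm; the keys are 55 mm apart centre to centre. Axes: those of the spray table.
- compressor: Airbrush compressor: white box 185 long (x) x 106 mm wide (y) on rubber feet, flat top at 126 mm; 2.4 kg, loose, left or right of the spray table, yaw within 17 deg. Gauge, regulator and clear trap at its front (-x) end, to 120 mm from the centre; black carrying handle on the rear half of the top, to 167 mm height. Origin: centre of underside; x away from the robot.
- compressor_switch (a joint): Rocker on the compressor's top, in front of the handle, 52 mm in front (-x) of the centre: 0 off (start), 0.40 rad on. Same size, force and snap as the mains rocker, but here the end that stands up when off, the ON end to press, is the near one (towards the gauge).
- compressor_switch_on_end (a point): Top of the compressor rocker near the tip of its ON end: 64.5 mm in front of the compressor's centre, 139 mm above the bench when off; goes down about 5 mm when switched on. This point's x points towards the compressor's front (half a turn from the compressor's x).
- mask: White primed papier-mache face mask lying face up on the grille, 155 x 205 mm, 62 mm high, 0.16 kg. Origin: centre of its underside. Leave it there.
- paint_pot: Small grey paint pot with black lid standing on the grille, 42 mm wide, 50 mm high. Origin: centre of its underside. Leave it there.
- cleaning_pot: Glass airbrush-cleaning pot with black lid and a wire rest, 100 mm wide, 145 mm high, on the other side of the spray table from the compressor. Origin: centre of its underside.
- thinner: White plastic bottle, 44 mm wide, 105 mm high, standing in front. Origin: centre of its underside.
- tape: Roll of masking tape lying flat, 90 mm wide, 24 mm high. Origin: centre of its underside.
- brush: Paint brush lying on the bench, 190 mm long. Origin: under its middle.
- mixing_cup: Small white mixing cup, 52 mm wide, 45 mm high. Origin: centre of its underside.
There are look-alikes about, which are no part of the job. Leave any pink look-alike of the compressor alone.

How it is judged:
By the outcome, as a careful person would: the job done as asked, in the order asked, and still so for the second after the job is handed in, with the robot touching nothing.
It also fails if it takes over 48 s, if anything falls off the work surface, if the arm or the gripper's body presses on something with over 40 N, if the wrist force passes 120 N, or if a joint passes its speed limit or range.

## Working session

There is one attempt and no reset: what is moved stays moved. The work goes in short steps, Python scripts to look and compute and a tool call to move; the robot and the scene stay as the last step left them, time stands still between calls to the robot, and variables do not carry over. Pictures are saved under pics/ and viewed, at most 10 in all, crops included, and the job is handed in when it is done.

Besides the shell and the picture viewer there is one more tool, called after "Request:" in YAML: its name, and indented under it one key for each argument. move_arm: Moves the arm, as the interface text tells. Its arguments: {"type":"object","properties":{"commands":{"type":"string"},"grip_force":{"type":"number"}},"required":["commands"]}

```bash
mkdir -p pics; ls
python3 - <<'E'
from station import telemetry, snapshot
import cv2,numpy as np,pickle
for n in("scene","top"):
    s=snapshot(n);cv2.imwrite(f"pics/{n}0.png",s["image"][:,:,::-1]);pickle.dump(s,open(f"{n}0.pkl","wb"))
    print(n,s["fx"],s["cx"],s["cy"],np.round(s["pose"],3).tolist())
s=telemetry.sense();print(s["t"],s["tcp_pos"],s["tool_rot"],s["finger_gap"])
E
```

```text
pics
scene 497.776476135016 312.8854606887329 236.26690105956743 [[0.701, 0.458, -0.547, 1.133], [0.713, -0.44, 0.545, -0.623], [0.009, -0.772, -0.635, 0.87], [0.0, 0.0, 0.0, 1.0]]
top 590.0322744201807 312.75976382582087 238.32917921276606 [[0.016, -0.986, 0.165, 0.261], [-1.0, -0.019, -0.012, 0.018], [0.015, -0.165, -0.986, 1.508], [0.0, 0.0, 0.0, 1.0]]
0.1 [ 0.27273046 -0.56165408  0.23044188] [ 9.74593157e-01  2.23980493e-01 -3.01061939e-05 -9.56979692e-04] 0.9980908275661499
```

View pics/scene0.png

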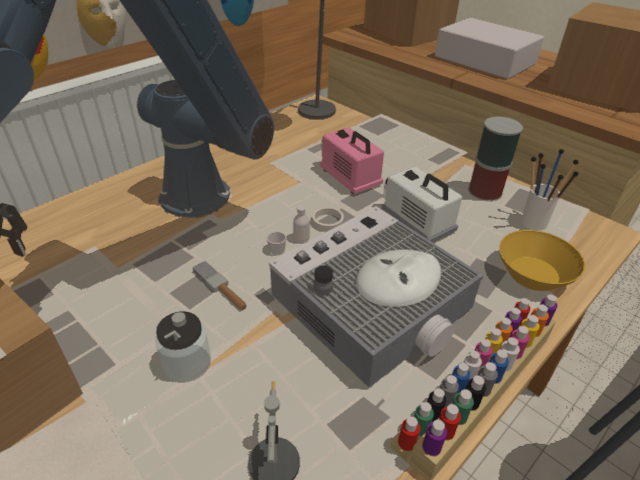

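View pics/top0.png

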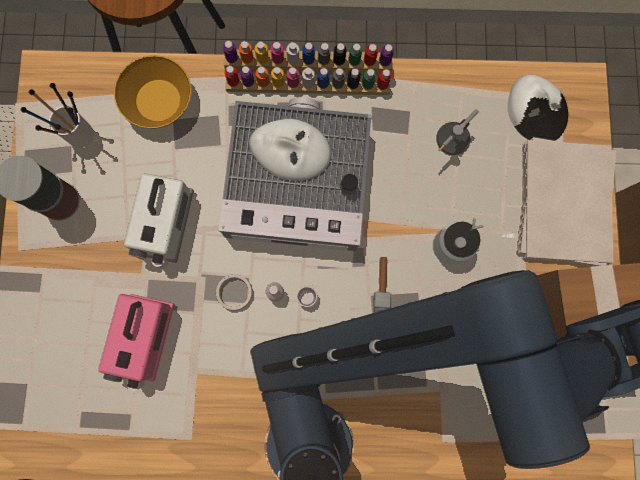

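The scene view shows the spray table in the middle, the white compressor at (422,203) and a pink look-alike at (352,160). In the top view:
- **Mains rocker:** about (247,217).
- **Fan keys:** about (289,222), (312,225) and (334,227).
- **Compressors:** the white one at (157,217) with its rocker at about (148,234), and the pink one at (137,337). The white one fits the description.

I'll enlarge the controls to confirm this.

Run:
```python
import cv2
t=cv2.imread("pics/top0.png");s=cv2.imread("pics/scene0.png")
cv2.imwrite("pics/ctop.png",cv2.resize(t[170:270,115:375],None,fx=3,fy=3,interpolation=cv2.INTER_CUBIC))
cv2.imwrite("pics/cscene.png",cv2.resize(s[160:290,260:460],None,fx=4,fy=4,interpolation=cv2.INTER_CUBIC))
```

```text
(no output)
```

View pics/ctop.png

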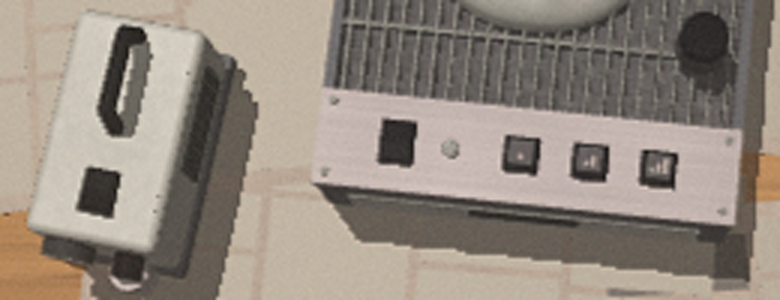

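View pics/cscene.png

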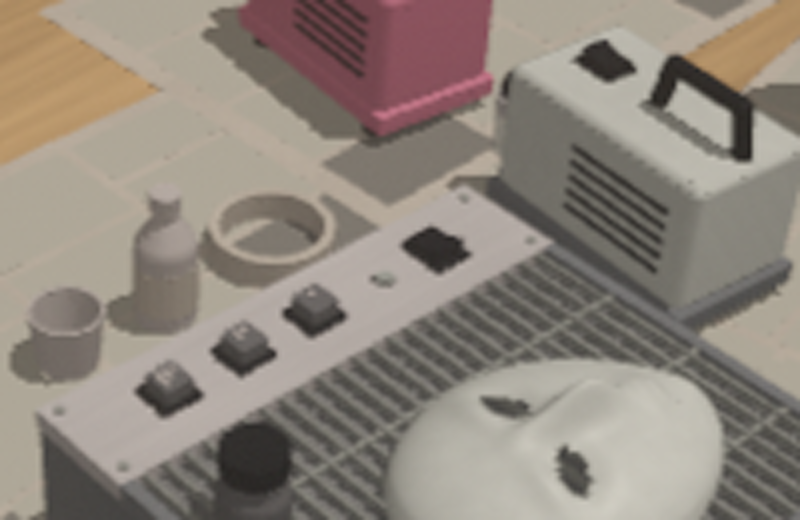

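The crops confirm the order along the strip: rocker, lamp, then keys with one, two and three bars. Key 3 is at top-crop (658,168) and scene-crop (169,388). The mains rocker is at (397,142) and (436,249), and the white compressor's rocker is at (99,192) and (605,60). Next I triangulate these.

```bash
cat > h.py <<'E'
import numpy as np,pickle
T=pickle.load(open("top0.pkl","rb"));S=pickle.load(open("scene0.pkl","rb"))
def ray(s,u,v):
    d=np.array([(u-s["cx"])/s["fx"],(v-s["cy"])/s["fy"],1.]);P=np.array(s["pose"]);d=P[:3,:3]@d
    return P[:3,3],d/np.linalg.norm(d)
def plane(s,u,v,z):
    o,d=ray(s,u,v);return o+d*(z-o[2])/d[2]
def tri(rs):
    A=0;b=0
    for o,d in rs:
        M=np.eye(3)-np.outer(d,d);A=A+M;b=b+M@o
    return np.linalg.solve(A,b)
ct=lambda c:(c[0]/3-.33+115,c[1]/3-.33+170)
cs=lambda c:(c[0]/4-.37+260,c[1]/4-.37+160)
E
python3 - <<'E'
from h import *
np.set_printoptions(precision=4,suppress=True)
for n,a,b,z in [("mains",(397,142),(436,249),.119),("key3",(658,168),(169,388),.123),("key2",(590,161),(244,346),.123),("key1",(521,154),(315,309),.123),("lamp",(450,149),(382,280),.119),("sNL",(324,171),(463,198),.115),("sFL",(334,100),(530,240),.115),("sNR",(722,211),(59,410),.115),("sFR",(729,142),(123,467),.115),("csw",(99,192),(605,60),.13)]:
    print(n,tri([ray(T,*ct(a)),ray(S,*cs(b))]),plane(T,*ct(a),z),plane(S,*cs(b),z))
print("comp top corners FL FR NR NL");c=[plane(T,*ct(a),.126) for a in[(87,13),(205,35),(155,252),(32,228)]];print(np.array(c))
E
```

```text
mains [0.542  0.1594 0.1191] [0.5422 0.1597 0.119 ] [0.5417 0.1592 0.119 ]
key3 [ 0.524  -0.0496  0.1224] [ 0.5243 -0.049   0.123 ] [ 0.524  -0.0508  0.123 ]
key2 [0.5286 0.005  0.1239] [0.529  0.0052 0.123 ] [0.5277 0.0054 0.123 ]
key1 [0.5333 0.0599 0.1229] [0.5336 0.0603 0.123 ] [0.5331 0.0594 0.123 ]
lamp [0.5371 0.1166 0.1158] [0.5374 0.1172 0.119 ] [0.5391 0.1123 0.119 ]
sNL [0.5172 0.2165 0.1161] [0.5183 0.2175 0.115 ] [0.5158 0.2166 0.115 ]
sFL [0.5754 0.211  0.1173] [0.5765 0.2119 0.115 ] [0.5733 0.2127 0.115 ]
sNR [ 0.4907 -0.1019  0.117 ] [ 0.4919 -0.1009  0.115 ] [ 0.4881 -0.1018  0.115 ]
sFR [ 0.5477 -0.1068  0.1156] [ 0.5482 -0.1063  0.115 ] [ 0.5468 -0.1069  0.115 ]
csw [0.4948 0.3905 0.133 ] [0.4953 0.3913 0.13  ] [0.4922 0.3947 0.13  ]
comp top corners FL FR NR NL
[[0.6416 0.4111 0.126 ]
 [0.6253 0.3157 0.126 ]
 [0.4491 0.3456 0.126 ]
 [0.4663 0.4431 0.126 ]]
```

Both views agree to about 2 mm, with table yaw about −5° and compressor yaw about −10°. I need the move shifts now.

```bash
cat > go.py <<'E'
import sys,numpy as np
from station import telemetry
from scipy.spatial.transform import Rotation as R
x,y,z,yaw=map(float,sys.argv[1:5])
s=telemetry.sense();r=R.from_quat(s["tool_rot"])
w=np.deg2rad(yaw);t=R.from_matrix(np.array([[np.cos(w),np.sin(w),0],[np.sin(w),-np.cos(w),0],[0,0,-1]]))
d=r.inv().apply(np.array([x,y,z])-s["tcp_pos"])*1e3
print("shift",d.round(1),"turn",np.rad2deg((r.inv()*t).as_rotvec()).round(1),"t",round(s["t"],2),"tcp",s["tcp_pos"].round(4),"F",s["force"].round(1),"q",s["q"].round(2),"gap",s["finger_gap"])
E
python3 go.py .561 .158 .24 -5
```

```text
shift [ 573.5 -521.6   -8.4] turn [-0.1  0.  30.9] t 0.1 tcp [ 0.2727 -0.5617  0.2304] F [-0.6  0.6  0. ] q [-1.3   0.53  1.43  0.    1.18 -0.18] gap 0.9980908275661499
```

Request:
move_arm:
  commands: "44 -40 -10 0 0 0 -1; 88 -80 -10 0 0 0 -1; 132 -120 -10 0 0 7 -1; 176 -160 -10 0 0 14 -1; 220 -200 -10 0 0 20 -1"
  grip_force: 30

```text
t: 0.72
tcp_pos: [0.3838, -0.2843, 0.2411]
tool_rot: [0.999, 0.049, -0.0, -0.0]
force: [1.5, 0.0, 0.2]
finger_gap: 0.001
gripper_force: 0.0
```

```bash
python3 go.py .561 .158 .24 -5
```

```text
shift [ 219.9 -422.8    1.3] turn [-0.   0.  10.6] t 0.72 tcp [ 0.3838 -0.2843  0.2411] F [1.5 0.  0.2] q [-0.87  0.32  1.78  0.    1.05  0.6 ] gap 0.0006536905918136341
```

Request:
move_arm:
  commands: "26 -50 0 0 0 3 -1; 52 -100 0 0 0 6 -1; 78 -150 0 0 0 9 -1; 104 -200 0 0 0 10 -1; 130 -250 0 0 0 10.6 -1"

```text
t: 1.35
tcp_pos: [0.4875, -0.0225, 0.2412]
tool_rot: [0.999, -0.041, -0.0, 0.0]
force: [1.1, 0.2, -0.5]
finger_gap: -0.003
gripper_force: 0.0
```

```bash
python3 go.py .561 .158 .20 -5
```

```text
shift [  58.4 -185.9   41.1] turn [0.  0.  0.3] t 1.35 tcp [ 0.4875 -0.0225  0.2412] F [ 1.1  0.2 -0.5] q [-0.28  0.33  1.76 -0.    1.05  1.38] gap -0.0025881192188441605
```

Request:
move_arm:
  commands: "17 -53 5 0 0 0 -1; 35 -107 10 0 0 0 -1; 50 -160 20 0 0 0 -1; 58 -186 30 0 0 0 -1; 58 -186 40 0 0 0 -1"

```text
t: 1.98
tcp_pos: [0.5604, 0.1582, 0.2004]
tool_rot: [0.999, -0.039, -0.0, -0.0]
force: [-0.1, -0.2, 0.1]
finger_gap: 0.002
gripper_force: 0.0
```

```bash
python3 go.py .561 .158 .135 -5
python3 - <<'E'
from station import snapshot
from h import *
import cv2
s=snapshot("wrist");im=s["image"][:,:,::-1].copy()
P=np.linalg.inv(s["pose"])
def pj(p):
    c=P[:3,:3]@np.array(p)+P[:3,3];return s["fx"]*c[0]/c[2]+s["cx"],s["fy"]*c[1]/c[2]+s["cy"]
for p in [(.542,.1594,.119),(.5545,.1583,.128),(.524,-.0497,.131),(.561,.158,.128),(.495,.390,.13),(.537,.117,.119)]:
    print(p,np.round(pj(p)));cv2.circle(im,tuple(int(v) for v in np.round(pj(p))),3,(0,0,255),1)
cv2.imwrite("pics/w1.png",im)
E
```

```text
shift [ 0.6  0.2 65.4] turn [-0.   0.   0.5] t 1.98 tcp [0.5604 0.1582 0.2004] F [-0.1 -0.2  0.1] q [0.08 0.51 1.57 0.   1.06 1.73] gap 0.001627870718184978
(0.542, 0.1594, 0.119) [314. 289.]
(0.5545, 0.1583, 0.128) [315. 274.]
(0.524, -0.0497, 0.131) [686. 299.]
(0.561, 0.158, 0.128) [314. 263.]
(0.495, 0.39, 0.13) [-56. 395.]
(0.537, 0.117, 0.119) [386. 292.]
```

View pics/w1.png

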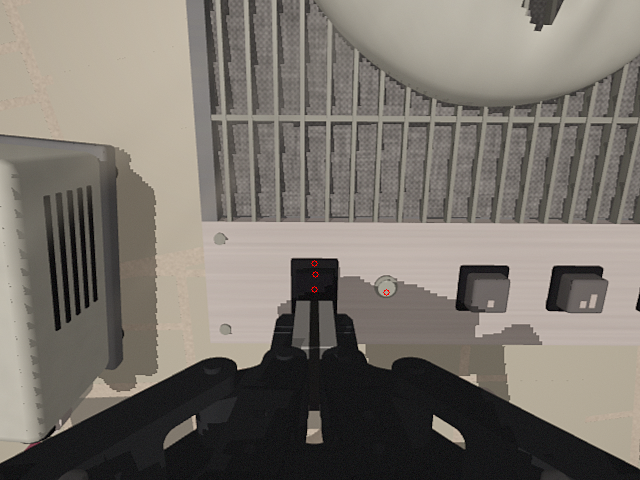

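The projected points land on the rocker: its frame spans columns 292–337 from row 258 down, and its centre is near (314,287). The white compressor at left is clear, so I go down and press.

Request:
move_arm:
  commands: "0 0 40 0 0 0 -1; 0 0 65 0 0 0 -1; 0 0 70 0 0 0 -1; 0 0 73 0 0 0 -1; 0 0 75 0 0 0 -1"

```text
t: 2.65
tcp_pos: [0.5611, 0.1557, 0.1276]
tool_rot: [0.999, -0.041, 0.001, 0.0]
force: [0.1, -1.8, 3.6]
finger_gap: -0.001
gripper_force: 1.8
```

Request:
move_arm:
  commands: "0 0 1 0 0 0 -1; 0 0 2 0 0 0 -1; 0 0 2.5 0 0 0 -1; 0 0 2.5 0 0 0 -1; 0 0 2.5 0 0 0 -1"

```text
t: 3.28
tcp_pos: [0.56, 0.1565, 0.1236]
tool_rot: [0.999, -0.041, -0.0, -0.0]
force: [-0.7, -0.0, 0.4]
finger_gap: 0.002
gripper_force: 0.0
```

The force dropped away at 123.6 mm, so the rocker has snapped. I lift clear and check with the wrist camera.

Request:
move_arm:
  commands: "0 0 -20 0 0 0 -1; 0 0 -50 0 0 0 -1; 0 0 -60 0 0 0 -1; 0 30 -60 0 0 0 -1; 0 60 -60 0 0 0 -1"

```text
t: 3.9
tcp_pos: [0.5549, 0.0963, 0.1834]
tool_rot: [0.999, -0.04, -0.0, 0.0]
force: [0.3, 0.1, 0.2]
finger_gap: -0.004
gripper_force: 0.0
```

```bash
python3 go.py .524 -.0497 .16 -5
python3 - <<'E'
from station import snapshot
import cv2
im=snapshot("wrist")["image"][:,:,::-1]
cv2.imwrite("pics/w2.png",cv2.resize(im[200:360,140:440],None,fx=2.5,fy=2.5))
E
```

```text
shift [-19.  148.   23.4] turn [0.  0.  0.4] t 3.9 tcp [0.5549 0.0963 0.1834] F [0.3 0.1 0.2] q [-0.03  0.51  1.64 -0.    1.    1.63] gap -0.0038481205352053267
```

View pics/w2.png

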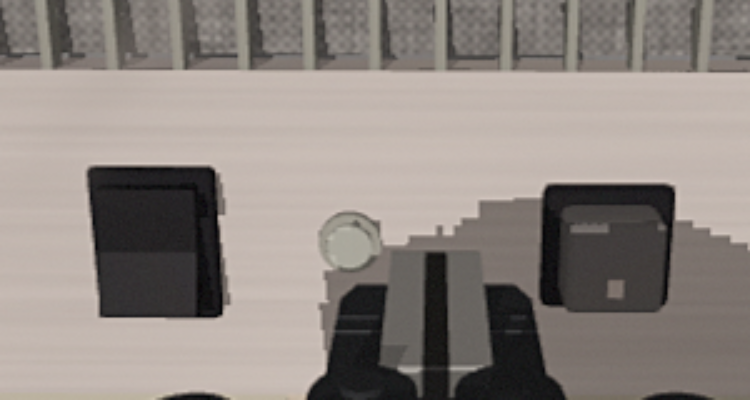

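The mains rocker (crop 97–217 × 167–317) now has its near end raised: it overlaps the near edge of the frame and its far end is sunk. It is on. Next is key 3.

Request:
move_arm:
  commands: "-6 50 0 0 0 0 -1; -13 100 0 0 0 0 -1; -19 148 0 0 0 0 -1; -19 148 20 0 0 0 -1; -19 148 25 0 0 0 -1"

```text
t: 4.58
tcp_pos: [0.523, -0.0495, 0.1574]
tool_rot: [0.999, -0.042, -0.002, -0.001]
force: [-0.0, 0.6, -0.1]
finger_gap: 0.0
gripper_force: 0.0
```

```bash
python3 go.py .524 -.0497 .131 -5
python3 - <<'E'
from station import snapshot
import cv2
im=snapshot("wrist")["image"][:,:,::-1]
cv2.imwrite("pics/w3.png",im[160:400,120:520])
E
```

```text
shift [ 1.1  0.1 26.4] turn [-0.1  0.2  0.2] t 4.58 tcp [ 0.523  -0.0495  0.1574] F [-0.   0.6 -0.1] q [-0.31  0.5   1.75  0.    0.89  1.35] gap 0.00035023336330847806
```

View pics/w3.png

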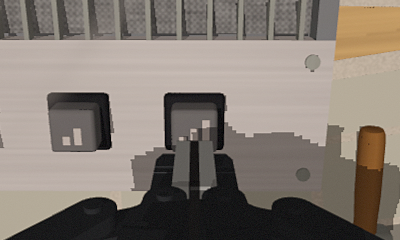

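The fingers stand in line with the three-bar key (crop 165–226 × 93–145), and key 2 is well to the left. I press it in.

Request:
move_arm:
  commands: "1 0 22 0 0 0 -1; 1 0 28 0 0 0 -1; 1 0 31 0 0 0 -1; 1 0 33 0 0 0 -1; 1 0 34 0 0 0 -1"

```text
t: 5.25
tcp_pos: [0.525, -0.0488, 0.1253]
tool_rot: [0.999, -0.041, -0.0, -0.0]
force: [-2.2, 3.6, 4.3]
finger_gap: -0.001
gripper_force: 2.3
```

Request:
move_arm:
  commands: "0 0 1 0 0 0 -1; 0 0 2 0 0 0 -1; 0 0 3 0 0 0 -1; 0 0 3 0 0 0 -1; 0 0 3 0 0 0 -1"

```text
t: 5.88
tcp_pos: [0.525, -0.0489, 0.1247]
tool_rot: [0.999, -0.041, 0.0, -0.0]
force: [-6.8, 4.0, 22.1]
finger_gap: -0.003
gripper_force: 11.3
```

Request:
move_arm:
  commands: "0 0 -20 0 0 0 -1; 0 0 -60 0 0 0 -1; 0 0 -85 0 0 0 -1; 0 -40 -90 0 0 0 -1; 0 -90 -90 0 0 0 -1"

```text
t: 6.5
tcp_pos: [0.5348, 0.0395, 0.2131]
tool_rot: [0.999, -0.042, 0.003, 0.001]
force: [-0.0, -0.1, -1.8]
finger_gap: 0.001
gripper_force: 0.0
```

```bash
python3 go.py .476 .3935 .21 -10
```

```text
shift [ -88.6 -347.7    2.2] turn [ 0.1 -0.3  5.1] t 6.5 tcp [0.5348 0.0395 0.2131] F [-0.  -0.1 -1.8] q [-0.13  0.43  1.68 -0.    1.03  1.52] gap 0.0008587378243101172
```

Request:
move_arm:
  commands: "-14 -55 0 0 0 1 -1; -28 -110 0 0 0 2 -1; -42 -165 0 0 0 3 -1; -56 -220 0 0 0 4 -1; -70 -275 0 0 0 5 -1"

```text
t: 7.12
tcp_pos: [0.4865, 0.3218, 0.2121]
tool_rot: [0.996, -0.085, 0.002, -0.0]
force: [2.0, -0.2, -0.0]
finger_gap: 0.0
gripper_force: 0.0
```

```bash
python3 go.py .476 .3935 .21 -10
python3 - <<'E'
from station import snapshot
from h import *
import cv2
s=snapshot("wrist");im=s["image"][:,:,::-1].copy()
P=np.linalg.inv(s["pose"])
def pj(p):
    c=P[:3,:3]@np.array(p)+P[:3,3];return s["fx"]*c[0]/c[2]+s["cx"],s["fy"]*c[1]/c[2]+s["cy"]
for p in [(.4948,.3902,.13),(.4825,.3924,.139),(.476,.3935,.139)]:
    cv2.circle(im,tuple(int(v) for v in np.round(pj(p))),2,(0,0,255),1)
cv2.imwrite("pics/w4.png",im)
E
```

```text
shift [-22.5 -68.9   2.1] turn [-0.1 -0.2  0.2] t 7.12 tcp [0.4865 0.3218 0.2121] F [ 2.  -0.2 -0. ] q [ 0.39  0.49  1.56 -0.    1.08  2.14] gap 0.0002721913066987954
```

View pics/w4.png

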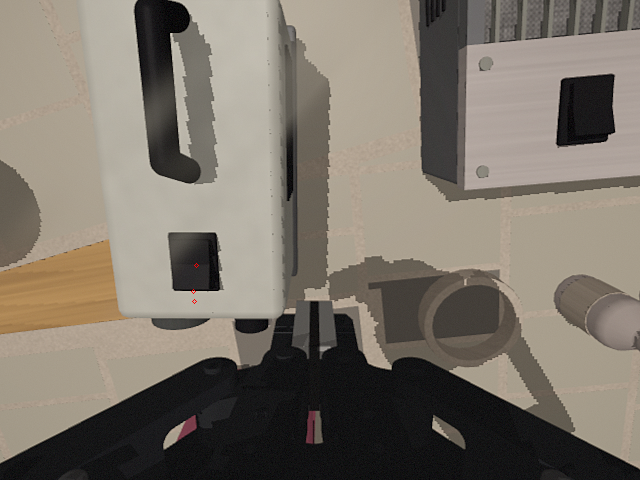

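The compressor rocker frame spans (169–218, 233–291) with its centre at (194,262). The prediction (196,265) is about 1.5 mm short, so I add that and move over it.

Request:
move_arm:
  commands: "-10 -35 0 0 0 0 -1; -21 -70 0 0 0 0 -1; -21 -70 30 0 0 0 -1; -21 -70 55 0 0 0 -1; -21 -70 62 0 0 0 -1"

```text
t: 7.8
tcp_pos: [0.4764, 0.392, 0.1482]
tool_rot: [0.996, -0.085, -0.001, 0.001]
force: [-0.1, -0.3, 0.4]
finger_gap: 0.001
gripper_force: 0.0
```

```bash
python3 go.py .4775 .3945 .135 -10
```

```text
shift [ 0.6 -2.7 13.2] turn [0.1 0.1 0.3] t 7.8 tcp [0.4764 0.392  0.1482] F [-0.1 -0.3  0.4] q [ 0.51  0.62  1.53 -0.    1.    2.25] gap 0.0011512188624500572
```

Request:
move_arm:
  commands: "1 -2 4 0 0 0 -1; 1 -2 8 0 0 0 -1; 1 -2 11 0 0 0 -1; 1 -2 13 0 0 0 -1; 1 -2 13 0 0 0 -1"

```text
t: 8.43
tcp_pos: [0.4778, 0.3945, 0.1371]
tool_rot: [0.996, -0.085, 0.0, -0.0]
force: [-0.4, -0.2, 1.3]
finger_gap: -0.001
gripper_force: 0.3
```

Request:
move_arm:
  commands: "0 0 0.5 0 0 0 -1; 0 0 1 0 0 0 -1; 0 0 1.5 0 0 0 -1; 0 0 2 0 0 0 -1; 0 0 2 0 0 0 -1"

```text
t: 9.05
tcp_pos: [0.4779, 0.3943, 0.1347]
tool_rot: [0.996, -0.085, -0.0, 0.0]
force: [-0.1, 0.1, 0.3]
finger_gap: 0.003
gripper_force: 0.0
```

Request:
move_arm:
  commands: "0 0 -30 0 0 0 -1; 0 0 -75 0 0 0 -1; -20 40 -78 0 0 0 -1; -20 70 -78 0 0 0 -1; -20 70 -78 0 0 0 -1"

```text
t: 9.68
tcp_pos: [0.4456, 0.3274, 0.2132]
tool_rot: [0.996, -0.086, -0.0, 0.0]
force: [0.4, 1.0, -0.2]
finger_gap: 0.005
gripper_force: 0.0
```

```bash
python3 go.py .4775 .3945 .135 -10
python3 - <<'E'
from station import snapshot
import cv2,numpy as np
im=snapshot("wrist")["image"][:,:,::-1];old=cv2.imread("pics/w4.png")
f=lambda a:cv2.resize(np.clip(a.astype(float)*1.6,0,255).astype(np.uint8),None,fx=3,fy=3,interpolation=cv2.INTER_CUBIC)
cv2.imwrite("pics/w5.png",np.hstack([f(old[200:330,120:250]),f(im[200:330,120:250])]))
E
```

```text
shift [ 20.  -71.6  78.1] turn [0.  0.  0.2] t 9.68 tcp [0.4456 0.3274 0.2132] F [ 0.4  1.  -0.2] q [ 0.43  0.45  1.63 -0.    1.05  2.17] gap 0.004613934276264208
```

View pics/w5.png

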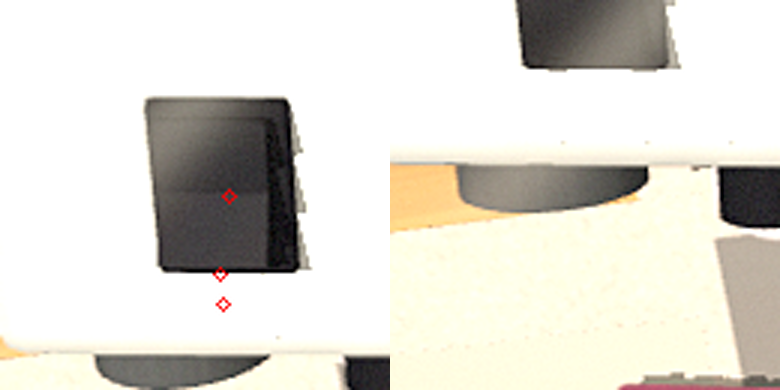

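The rocker is only partly in view here. I go back to the earlier viewpoint for a direct before/after comparison.

Request:
move_arm:
  commands: "20 0 0 0 0 0 -1; 41 -1 0 0 0 0 -1; 41 -1 1 0 0 0 -1; 41 -1 1 0 0 0 -1; 41 -1 1 0 0 0 -1"

```text
t: 10.35
tcp_pos: [0.4862, 0.323, 0.2115]
tool_rot: [0.996, -0.084, -0.001, 0.0]
force: [-0.2, -0.3, -0.0]
finger_gap: 0.004
gripper_force: 0.0
```

```bash
python3 go.py .4865 .3218 .2121 -10
python3 - <<'E'
from station import snapshot
import cv2,numpy as np
im=snapshot("wrist")["image"][:,:,::-1];old=cv2.imread("pics/w4.png")
f=lambda a:cv2.resize(np.clip(a.astype(float)*2.2,0,255).astype(np.uint8),None,fx=3.5,fy=3.5,interpolation=cv2.INTER_CUBIC)
t=snapshot("top")["image"][:,:,::-1];t0=cv2.imread("pics/top0.png")
c=lambda a:cv2.resize(a[165:275,115:375],(399,169))
cv2.imwrite("pics/w6.png",np.vstack([np.hstack([f(old[200:310,140:254]),f(im[200:310,140:254])]),np.hstack([c(t0),c(t)])]))
E
```

```text
shift [ 0.5  1.2 -0.6] turn [0.  0.1 0.3] t 10.35 tcp [0.4862 0.323  0.2115] F [-0.2 -0.3 -0. ] q [0.4  0.5  1.56 0.   1.09 2.13] gap 0.0035534848550663237
```

View pics/w6.png

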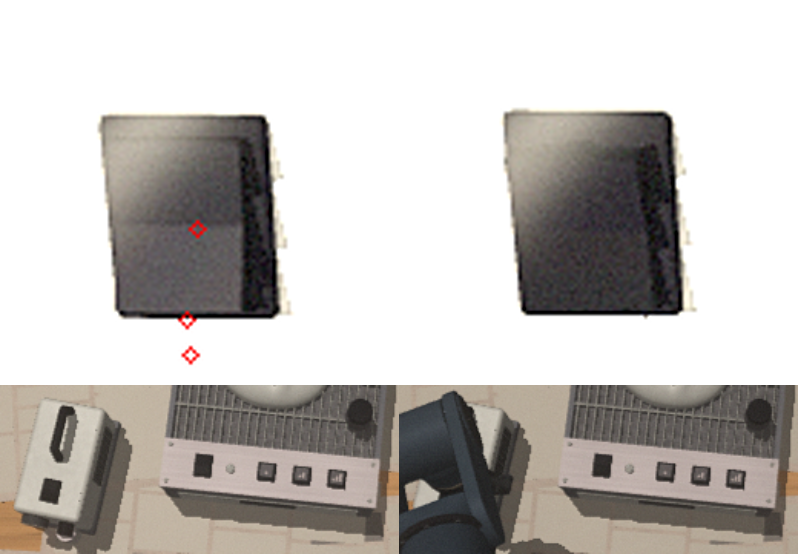

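The two wrist crops differ as expected. Before, the gap to the frame's right edge widened towards the near end (28 to 38 px), so the near end was up. Now it widens towards the far end (37 px far, 28 near), so the far end is up and the compressor is on. The frame is within 1 px of where it was, which the slightly different camera position accounts for, and the table controls look right in the top view. The gripper is clear of everything.

```bash
python3 -c "
from station import ticket;print(ticket.sign_off())"
```

```text
the job is handed in; nothing more can be done
None
```

I switched the spray table on, pressed the full-speed fan key to its stop and released it, then switched the compressor on; pictures show both rockers on and nothing visibly shifted, and the job was handed in after about 10 s of robot time.

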